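# Clamp the manifold block with the locking lever

## Task

Lay the aluminium manifold block flat in the nest of the hold-down fixture, between its four corner stops, and let go of it. Then squeeze the red release button in the lever's grip and, keeping it squeezed, swing the lever fully down to its stop so that the rubber foot clamps the block; let go of the grip so that the button springs out and the lever stays locked down.

Things in the scene. Friction and masses are not known exactly. Their poses are not given: they have to be found in the camera images.
- block_center (a point): Centre of the loose aluminium manifold block, 100 x 48 x 40 mm (its own x, y, z; 0.4 kg), lying flat on the bench, so the centre is 20 mm above what it lies on. Grasp it across the 48 mm width (its y), from above. Either way round will do.
- nest (a point): Centre of the nest's floor, 12 mm above the bench, in the fixed grey hold-down fixture. Fixture axes: x from the lever's pivot to the nest and on to the lowered grip, z up. The block lies here, long side along x, with 4 mm play all round inside four L-shaped corner stops 14 mm high; the long sides are open to 35 mm either side of the middle, for fingers.
- lever_pivot (a point): The lever's hinge, 85 mm above the bench and 133 mm from the nest's centre (towards -x of the fixture); same axes as nest. The hinge axis is the fixture's y.
- grip (a point): Point to pinch: middle of the lever's black grip at the button, 200 mm from the pivot. z along the lever away from the pivot, y along the hinge axis to the button's side, x to the side that faces down when lowered. Grip 26 mm in x, 30 in y (38 over the button, 32 squeezed); runs 39 mm back and 35 mm on along z. A foot 130 mm from the pivot reaches 46 mm to x.
- release_face (a point): Middle of the outer face of the red release button, 28 mm (along the lever) x 18 mm, standing 8 mm out of the grip's +y side. A finger each side of the grip squeezes it in.
- lever (a joint): Lever angle, rad: 0 upright, grows as it swings down to the nest; locks from 1.50 (nearly level), stop at 1.55. Stays where left (hinge friction 0.45 N m). Button out: a pawl blocks it at 0.17 and again holds it down once past 1.50. Button in: it swings. Over the last 0.1 rad the sprung foot presses the block, up to about 10 N.
- release (a joint): Travel of the release button in m: 0 out, 0.006 fully in; it must be in by 0.005 or more for the lever to swing. Its spring takes 3 N to start and 8 N at the end.

How it is judged:
By the outcome, as a careful person would: the job done as asked, in the order asked, and still so for the second after the job is handed in, with the robot touching nothing.
It also fails if it takes over 53 s, if anything falls off the work surface, if the arm or the gripper's body presses on something with over 40 N, if the wrist force passes 120 N, or if a joint passes its speed limit or range.

## Robot

A 6-joint arm with a two-finger parallel gripper is mounted at the origin on a cart in front of the work surface, level with it; the furniture and walls round the work are solid. World frame = base frame: x ahead of the robot, y to its left, z up, the work surface at z = 0. Lengths are in m, angles in degrees, forces in N, time in s.
With the tool pointing down it reaches from about 0.25 to 0.725 m from the base axis. Payload 9.7 kg.
Tool frame: the origin (TCP) lies at the very end of the fingers, on their centre line; the grasp point (between the pads) lies 19 mm behind it (bot.pinch_z is the distance from the TCP to the grasp point, in m); x points along the fingers, z is the direction in which the jaws open and shut, and the axes are right-handed (so a half turn about x gives the same grasp; the last joint's range is limited). The gripper opens to 85 mm and grips with 20 to 120 N. Pads are 22 mm wide; open, the fingers measure 114 mm over their backs; the gripper's body (76 mm by 85 mm) begins 54 mm behind the grasp point. The pads swing forward as they close: fully open they stand 13 mm farther back than shut.
Start: joints at [-67.724, 4.979, 10.078, 95.1, 0, 90], TCP at [0.208, -0.509, 0.231] pointing down, gripper open.
Joint ranges: [-179.16, 179.16], [-48.56, 103.87], [-65.8, 70.77], [-126.05, 130.52], [-82.76, 87.17], [-180, 180]. Speed limits (degrees/s): [127.2, 127.2, 147.25, 180, 180, 180].

## Interface

Orientations are given as [roll, pitch, yaw] about the fixed x, y, z axes, in that order (R = Rz(yaw) Ry(pitch) Rx(roll)).
In Python, from workcell import bot gives the robot as it stands.
- The arm moves only by the tool play_rows, never from a script. Its argument "rows" is a list of rows, each a list of 3 entries, a list of its own where there are three numbers: the shift along the tool's x, y, z in cm, then the turn about the tool's x in degrees, then the finger opening in cm, from 0 to 8.54. A call has 1 to 12 rows; each row is the pose to reach, as a shift and turn from the pose commanded when the call began, along the tool's axes at that moment; what a row does not reach only later rows make up. A row lasts 1/12 s, in which the tool goes at most 41.7 mm and 7.16 degrees, less where a joint would pass 70% of its speed; a pose out of reach is approached as far as the arm can. A call with a gripper value outside its range is refused whole. The fingers move at their own pace and stop on an object; "squeeze" is the grip in N (left out, the last holds). Time passes only in rows, so rows that repeat a pose let the fingers close. It gives the time, the measured TCP pose, the force and the opening at its end, in the units of the state.
- bot.get_obs(): the state, without advancing time (a new reading comes with each control period).
- bot.camera(name): name is "scene" or "top" or "wrist"; returns (picture, depth): 400x640x3 uint8, blue, green, red; 400x640 float32, m along the optical axis (not along the pixel's ray), 0 where there is no reading.
- bot.camera_model(name): a dict with "fx", "fy", "cx", "cy" (pixels), "origin" and "attitude" of the camera in the world; the wrist camera has in their place "mount" (4x4, takes a point from camera to tool coordinates, whose origin is the TCP and whose axes are the tool frame's). Camera axes: x right, y down, z forward; pixel columns grow to the right and rows downward; lengths in m; the calibration is good to about 2 mm. A picture is of the moment at which its call begins: read the wrist's pose just before it. camera_model takes no time and is no camera call.
- bot.job_done(): hands the job in, once; it reports no verdict.
The state is a dict: "time": time; "q": joint angles; "qd": joint speeds; "joint_efforts": joint torques, N m; "ee_pos": TCP position; "tcp_rot": TCP orientation; "wrist_force": force on the tool from outside, world axes, zero at the start; "torque": the same for the moment, N m; "opening": finger opening in m.
Only numpy, scipy, OpenCV 4.12 (cv2) and the standard library are available. Lean on these libraries where they do the work, as an engineer would, in place of code of your own. Each camera call takes 0.05 s, during which the arm holds its last target.

## Working session

There is one attempt and no reset: what is moved stays moved. The work goes in short steps, Python scripts to look and compute and a tool call to move; the robot and the scene stay as the last step left them, time stands still between calls to the robot, and variables do not carry over. Pictures are saved under pics/ and viewed, and the job is handed in when it is done.

Besides the shell and the picture viewer there is one more tool, called after "Call:" by a JSON object that holds its "api" and its "payload". play_rows: Moves the arm, as the interface text tells. Its arguments: {"type":"object","properties":{"rows":{"type":"array"},"squeeze":{"type":"number"}},"required":["rows"]}

```bash
mkdir -p pics; ls; python3 - <<'E'
from workcell import bot
import cv2,numpy as np
o=bot.get_obs();print(o['time'],o['ee_pos'],o['tcp_rot'],o['opening'],bot.pinch_z)
for n in ['scene','top']:
    p,d=bot.camera(n);cv2.imwrite(f'pics/{n}0.png',p);np.save(f'{n}0.npy',d);m=bot.camera_model(n);print(n,m)
print(bot.camera_model('wrist'))
E
```

```text
pics
0.0 [ 0.20839015 -0.50874277  0.23058549] [-178.72792592   89.9238893   113.54863203] 0.08541968951491408 0.0187
scene {'fx': 389.36327442786035, 'fy': 389.36327442786035, 'cx': 314.8674578113347, 'cy': 199.34930749726928, 'origin': array([-0.09721724,  0.69911177,  0.57710021]), 'attitude': array([-118.02375944,   -0.35628543, -118.23028979])}
top {'fx': 455.58996132140453, 'fy': 455.58996132140453, 'cx': 317.06968408645764, 'cy': 205.26739401929885, 'origin': array([0.48633931, 0.3236352 , 1.12268069]), 'attitude': array([-175.9947645 ,    1.44054133,  -90.36362103])}
{'fx': 303.09903988480187, 'fy': 303.09903988480187, 'cx': 322.0954371483822, 'cy': 198.83906427330712, 'mount': array([[-1.14808361e-03, -3.24654284e-01,  9.45832056e-01,
        -1.42562180e-01],
       [-1.14169465e-04, -9.45832631e-01, -3.24654619e-01,
         8.36169223e-02],
       [ 9.99999334e-01, -4.80715786e-04,  1.04882933e-03,
         4.25597980e-04],
       [ 0.00000000e+00,  0.00000000e+00,  0.00000000e+00,
         1.00000000e+00]])}
```

View pics/scene0.png

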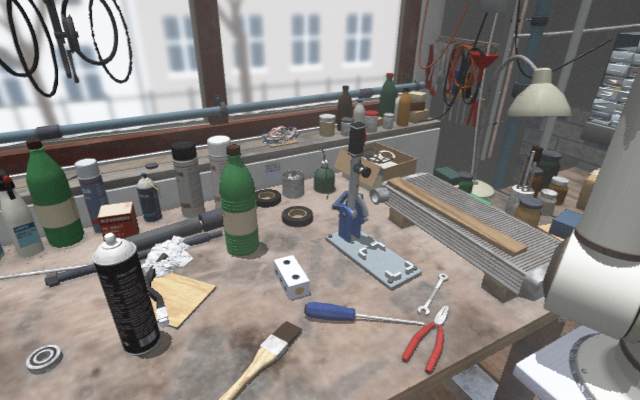

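View pics/top0.png

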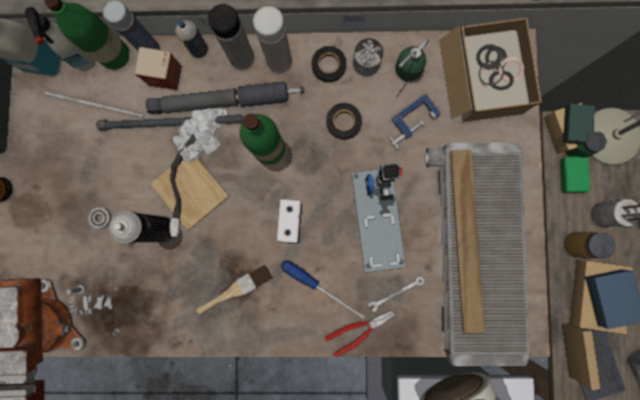

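The scene shows the block at (290,277), the fixture at (375,255) and the upright lever with its grip at (357,140). In the top view the block is at (289,221), the base plate at (380,221) and the red button at (398,171). Next I'll zoom in on those areas.

```bash
cat > h.py <<'E'
import numpy as np,cv2
from scipy.spatial.transform import Rotation as R
from workcell import bot
def cam(n,obs=None):
    m=bot.camera_model(n); 
    if 'mount' in m:
        T=np.eye(4);T[:3,:3]=R.from_euler('xyz',obs['tcp_rot'],degrees=True).as_matrix();T[:3,3]=obs['ee_pos'];M=T@m['mount'];o,A=M[:3,3],M[:3,:3]
    else: o=np.array(m['origin']);A=R.from_euler('xyz',m['attitude'],degrees=True).as_matrix()
    return m,o,A
def ray(c,u,v):
    m,o,A=c; d=A@np.array([(u-m['cx'])/m['fx'],(v-m['cy'])/m['fy'],1]);return o,d
def onz(c,u,v,z):
    o,d=ray(c,u,v);return o+d*(z-o[2])/d[2]
def proj(c,p):
    m,o,A=c;q=A.T@(np.asarray(p)-o);return np.array([m['cx']+m['fx']*q[0]/q[2],m['cy']+m['fy']*q[1]/q[2]])
def cross(r1,r2):
    (o1,d1),(o2,d2)=r1,r2;A=np.stack([d1,-d2],1);t=np.linalg.lstsq(A,o2-o1,rcond=None)[0];a=o1+d1*t[0];b=o2+d2*t[1];return (a+b)/2,np.linalg.norm(a-b)
E
python3 - <<'E'
from h import *
p=cv2.imread('pics/top0.png');c=p[150:290,260:440];cv2.imwrite('pics/topz.png',cv2.resize(c,None,fx=4.2,fy=4.2,interpolation=cv2.INTER_CUBIC))
p=cv2.imread('pics/scene0.png');c=p[110:310,260:440];cv2.imwrite('pics/scenez.png',cv2.resize(c,None,fx=3,fy=3,interpolation=cv2.INTER_CUBIC))
t=cam('top');print(onz(t,289,221,.04),onz(t,380,221,.012),onz(t,440,221,.05),onz(t,398,171,.28))
E
```

```text
[0.52533483 0.41746993 0.04      ] [0.52473998 0.19833203 0.012     ] [0.52241364 0.06269865 0.05      ] [0.60803888 0.19377915 0.28      ]
```

View pics/topz.png

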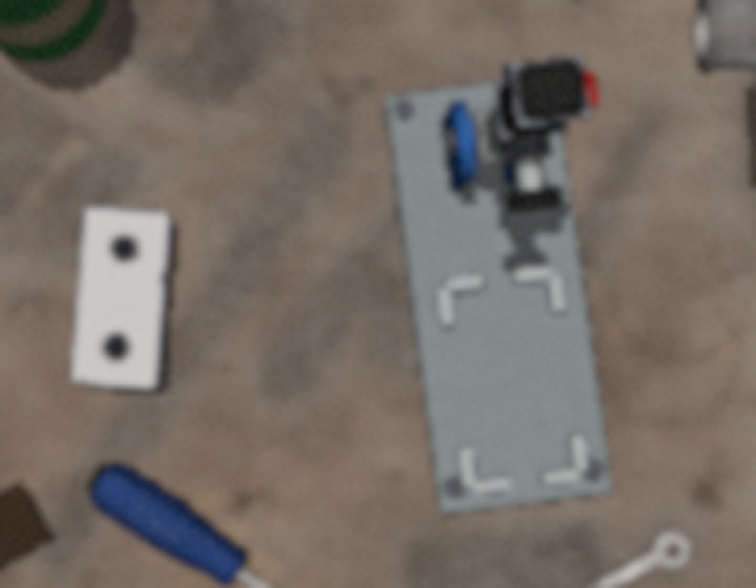

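View pics/scenez.png

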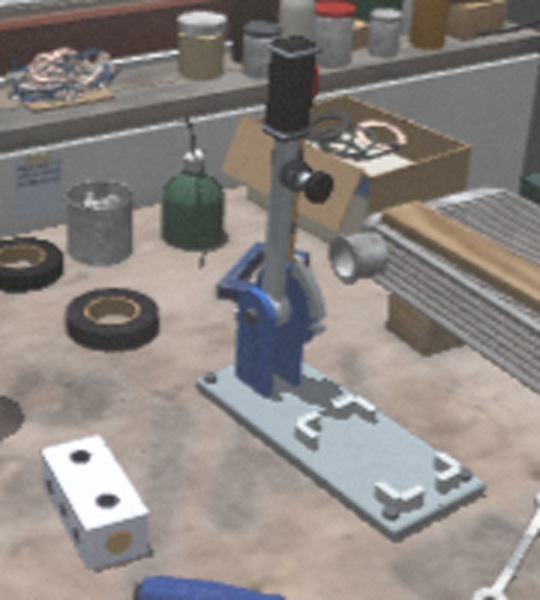

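```bash
python3 - <<'E'
from h import *
t=cam('top');p=cv2.imread('pics/top0.png');S=6
def up(x0,x1,y0,y1): return cv2.resize(p[y0:y1,x0:x1],None,fx=S,fy=S,interpolation=cv2.INTER_CUBIC)
def back(pt,x0,y0): return ((pt[0]+.5)/S-.5+x0,(pt[1]+.5)/S-.5+y0)
c=up(270,308,190,250);m=(c.min(2)>150).astype(np.uint8)
cs,_=cv2.findContours(m,0,2);k=max(cs,key=cv2.contourArea);r=cv2.minAreaRect(k)
W=[onz(t,*back(q,270,190),.04)[:2] for q in cv2.boxPoints(r)];W=np.array(W);print('block',W.round(4).tolist(),W.mean(0),np.linalg.norm(np.diff(W,axis=0),axis=1),[np.degrees(np.arctan2(*(W[i+1]-W[i])[::-1])) for i in range(3)])
c=up(358,412,205,275);g=c.min(2);hs=cv2.cvtColor(c,cv2.COLOR_BGR2HSV)
m=(g>165).astype(np.uint8);cv2.imwrite('pics/m1.png',m*255)
n,l,st,ce=cv2.connectedComponentsWithStats(m);print(st[1:,:].tolist())
good=[i for i in range(1,n) if st[i,4]>300]
pts=np.argwhere(np.isin(l,good))[:,::-1].astype(np.float32);r=cv2.minAreaRect(pts)
W=np.array([onz(t,*back(q,358,205),.026)[:2] for q in cv2.boxPoints(r)]);print('stops',W.round(4).tolist(),W.mean(0),np.linalg.norm(np.diff(W,axis=0),axis=1),[np.degrees(np.arctan2(*(W[i+1]-W[i])[::-1])) for i in range(3)])
b=cv2.boxPoints(r).astype(int);cv2.polylines(c,[b],1,(0,0,255));cv2.imwrite('pics/m2.png',c)
# plate
c=up(345,412,160,280);hs=cv2.cvtColor(c,cv2.COLOR_BGR2HSV)
m=((hs[...,0]>70)&(hs[...,0]<115)&(hs[...,1]>10)&(hs[...,1]<90)&(hs[...,2]>90)).astype(np.uint8)
m=cv2.morphologyEx(m,cv2.MORPH_OPEN,np.ones((9,9)));cs,_=cv2.findContours(m,0,2);k=max(cs,key=cv2.contourArea);r=cv2.minAreaRect(k)
W=np.array([onz(t,*back(q,345,160),.012)[:2] for q in cv2.boxPoints(r)]);print('plate',W.round(4).tolist(),W.mean(0),np.linalg.norm(np.diff(W,axis=0),axis=1),[np.degrees(np.arctan2(*(W[i+1]-W[i])[::-1])) for i in range(3)])
cv2.polylines(c,[cv2.boxPoints(r).astype(int)],1,(0,0,255));cv2.imwrite('pics/m3.png',c)
E
python3 -c "
import cv2,numpy as np
a=cv2.imread('pics/m2.png');b=cv2.imread('pics/m3.png');H=600
f=lambda x:cv2.resize(x,(int(x.shape[1]*560/x.shape[0]),560))
z=np.hstack([f(a),f(b)]);cv2.imwrite('pics/m4.png',z[:,:800]);print(z.shape)"
```

```text
block [[0.4791, 0.4478], [0.5791, 0.4396], [0.5747, 0.3916], [0.4749, 0.4001]] [0.52698094 0.41976997] [0.10031039 0.0482175  0.10017223] [np.float64(-4.731172250134786), np.float64(-95.18648667087342), np.float64(175.09704270251885)]
[[159, 58, 29, 8, 150], [62, 70, 31, 8, 175], [204, 71, 8, 34, 163], [44, 89, 9, 34, 216], [235, 299, 8, 32, 180], [75, 317, 10, 40, 203], [214, 346, 17, 7, 88], [202, 352, 1, 1, 1], [112, 357, 22, 8, 111], [94, 364, 11, 3, 27]]
stops [[0.5642, 0.2531], [0.5642, 0.2531], [0.5642, 0.2531], [0.5642, 0.2531]] [0.56418553 0.25310334] [0. 0. 0.] [np.float64(0.0), np.float64(0.0), np.float64(0.0)]
plate [[0.6427, 0.2663], [0.6549, 0.1689], [0.415, 0.1414], [0.4026, 0.2373]] [0.52877432 0.20348675] [0.09814796 0.24147945 0.09661266] [np.float64(-82.86428325842677), np.float64(-173.45879741146683), np.float64(97.3309993234967)]
(560, 744, 3)
```

View pics/m4.png

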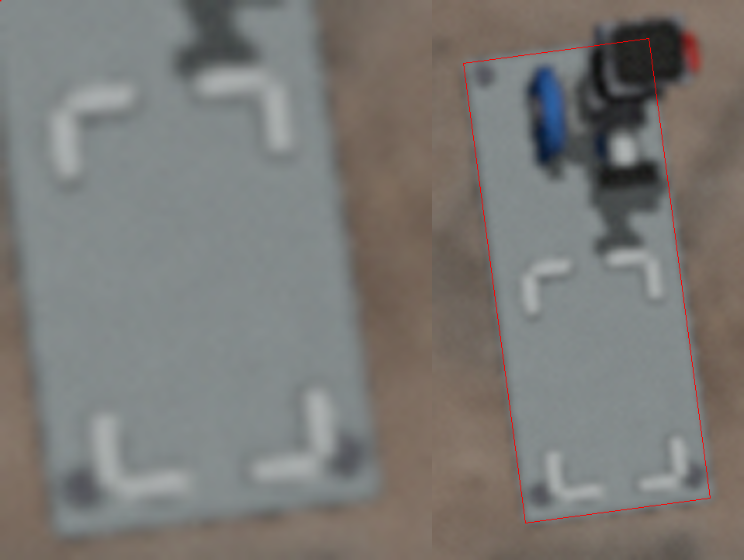

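The box lies on the plate edges. The stops need a softer threshold, so I'll use local contrast.

```bash
python3 - <<'E'
from h import *
t=cam('top');p=cv2.imread('pics/top0.png');S=6
x0,y0=358,205
c=cv2.resize(p[205:275,358:412],None,fx=S,fy=S,interpolation=cv2.INTER_CUBIC)
g=c.min(2).astype(np.float32);d=g-cv2.medianBlur(c.min(2),121 if 0 else 61).astype(np.float32)
m=(d>14).astype(np.uint8)
n,l,st,ce=cv2.connectedComponentsWithStats(m);k=[i for i in range(1,n) if st[i,4]>250 and st[i,0]>20 and st[i,0]+st[i,2]<285];print(st[k].tolist())
pts=np.argwhere(np.isin(l,k))[:,::-1].astype(np.float32)
W=np.array([onz(t,(q[0]+.5)/S-.5+x0,(q[1]+.5)/S-.5+y0,.026)[:2] for q in pts],np.float32)
r=cv2.minAreaRect(W*1000);print(r)
for a in (-173,-173.2,-173.5):
    ax=np.array([np.cos(np.radians(a)),np.sin(np.radians(a))]);ay=np.array([-ax[1],ax[0]])
    u=W@ax;v=W@ay;cu=(u.max()+u.min())/2;cv=(v.max()+v.min())/2;print(a,cu*ax+cv*ay,np.ptp(u),np.ptp(v))
for q in cv2.boxPoints(r):
    z=proj(t,[*q/1000,.026]);cv2.circle(c,tuple(int(v) for v in ((z[0]-x0+.5)*S,(z[1]-y0+.5)*S)),4,(0,0,255),-1)
c[m>0]=(0,255,0);cv2.imwrite('pics/m5.png',c)
# button & grip rays
for n,name in ((0,'top'),(0,'scene')):
    q=cv2.imread(f'pics/{name}0.png');h=cv2.cvtColor(q,cv2.COLOR_BGR2HSV);mk=((h[...,0]<8)|(h[...,0]>172))&(h[...,1]>130)
    b=np.zeros_like(mk); 
    if name=='top': b[155:190,385:410]=1
    else: b[120:170,350:372]=1
    yy,xx=np.nonzero(mk&b);print(name,xx.mean(),yy.mean(),xx.min(),xx.max(),yy.min(),yy.max(),len(xx))
E
```

```text
[[175, 6, 23, 19, 327], [150, 52, 69, 60, 1602], [39, 63, 61, 69, 1601], [191, 293, 60, 69, 1645], [69, 311, 74, 65, 1736], [39, 376, 46, 25, 727]]
((482.6278381347656, 205.29959106445312), (149.1134796142578, 87.90422821044922), 7.52173376083374)
-173 [0.48272848 0.20476851] 0.14968198426518559 0.08769097023259277
-173.2 [0.48276449 0.20456446] 0.14989661610767546 0.08760728760727801
-173.5 [0.48281583 0.20425793] 0.15021513847968293 0.08747976249059157
top 400.0 170.0 398 401 167 174 20
scene 365.0 132.5 365 365 132 133 2
```

View pics/m5.png

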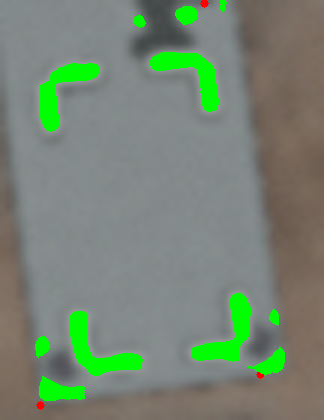

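Four components are the stops; I'll keep only those with area over 1000.

```bash
python3 - <<'E'
from h import *
t=cam('top');p=cv2.imread('pics/top0.png');S=6
x0,y0=358,205
c=cv2.resize(p[205:275,358:412],None,fx=S,fy=S,interpolation=cv2.INTER_CUBIC)
d=c.min(2).astype(np.float32)-cv2.medianBlur(c.min(2),61).astype(np.float32)
m=(d>14).astype(np.uint8)
n,l,st,ce=cv2.connectedComponentsWithStats(m);k=[i for i in range(1,n) if st[i,4]>1000]
def w(q,z): return onz(t,(q[0]+.5)/S-.5+x0,(q[1]+.5)/S-.5+y0,z)[:2]
for z in (.026,):
  W=np.array([w(q,z) for q in np.argwhere(np.isin(l,k))[:,::-1]],np.float32)
  r=cv2.minAreaRect(W*1000);print(r)
  C=np.array([w(ce[i],z) for i in k]);print(C.round(4).tolist(),C.mean(0))
  for i,j in ((0,3),(1,2),(0,2),(1,3),(0,1),(2,3)): 
    e=C[j]-C[i];print(i,j,np.linalg.norm(e),np.degrees(np.arctan2(e[1],e[0])))
E
```

```text
((478.8158264160156, 196.65220642089844), (125.80486297607422, 72.33990478515625), 7.130060195922852)
[[0.5341, 0.177], [0.5278, 0.2292], [0.4305, 0.1642], [0.4244, 0.2164]] [0.47921507 0.19670711]
0 3 0.11660447821947427 160.2649990036352
1 2 0.11706671751416052 -146.2686658363899
0 2 0.10444284280862424 -172.9554199314658
1 3 0.10425161131622708 -172.93405444570902
0 1 0.052576344350321914 96.8774420110551
2 3 0.05253837561911076 96.66876316005768
```

```bash
python3 - <<'E'
from h import *
o=bot.get_obs();A=R.from_euler('xyz',o['tcp_rot'],degrees=True).as_matrix();print(A.round(4));print(o['q'],o['time'])
t=cam('top');s=cam('scene')
nest=np.array([.479,.1966,.012]);fx=np.array([np.cos(np.radians(-173.05)),np.sin(np.radians(-173.05)),0]);fy=np.array([-fx[1],fx[0],0])
piv=nest-.133*fx;piv[2]=.085
for a in (0,.05,.1,.17):
    L=np.array([0,0,1])*np.cos(a)+fx*np.sin(a)
    print(a,[proj(c,piv+L*.2+fy*.019).round(1).tolist() for c in (t,s)],[proj(c,piv+L*.235).round(1).tolist() for c in (t,s)])
print(proj(t,piv),proj(s,piv))
for z in (.05,.1,.15): print(onz(t,428,157,z))
_,d=bot.camera('scene');
E
```

```text
[[-4.000e-04  9.254e-01  3.790e-01]
 [ 1.200e-03  3.790e-01 -9.254e-01]
 [-1.000e+00  0.000e+00 -1.200e-03]]
[-6.77247619e+01  5.01023752e+00  1.00403454e+01  9.51009894e+01
  1.34622442e-03  9.00007481e+01] 0.1
0 [[398.3, 167.8], [361.2, 135.4]] [[390.7, 166.2], [355.8, 122.0]]
0.05 [[399.1, 173.1], [364.1, 136.7]] [[391.6, 172.7], [359.2, 123.4]]
0.1 [[399.8, 178.5], [367.0, 138.2]] [[392.4, 179.3], [362.7, 125.1]]
0.17 [[400.7, 186.0], [371.1, 140.7]] [[393.5, 188.5], [367.6, 128.0]]
[376.68786107 182.14874709] [350.62208828 212.63673399]
[0.67389616 0.08709054 0.05      ]
[0.66515373 0.09811641 0.1       ]
[0.65641129 0.10914228 0.15      ]
```

```bash
python3 - <<'E'
from h import *
d=np.load('top0.npy');m,o,A=cam('top')
v,u=np.mgrid[0:400,0:640];P=np.stack([(u-m['cx'])/m['fx']*d,(v-m['cy'])/m['fy']*d,d],-1)@A.T+o
Z=np.where(d>0,P[...,2],0)
def mx(x0,x1,y0,y1):
    k=(P[...,0]>x0)&(P[...,0]<x1)&(P[...,1]>y0)&(P[...,1]<y1)&(d>0);return np.percentile(Z[k],99.5).round(3) if k.any() else None
print('sink',mx(.2,.75,-.15,.08));print('cyl',mx(.6,.7,.05,.13));print('bottle',mx(.6,.8,.42,.56));print('right',mx(.2,.75,-.5,-.16))
for q in ((425,157),(440,221),(467,250),(500,250)): print(q,P[q[1],q[0]].round(3))
E
```

```text
sink 0.12
cyl 0.105
bottle 0.277
right 0.068
(425, 157) [0.673 0.095 0.054]
(440, 221) [ 0.524  0.05  -0.001]
(467, 250) [0.456 0.021 0.115]
(500, 250) [ 0.456 -0.053  0.106]
```

Call:
{"api": "play_rows", "payload": {"rows": [[[-2,35.3,-46],-85,8.5],[[-2,35.3,-46],-85,8.5],[[-2,35.3,-46],-85,8.5],[[-2,35.3,-46],-85,8.5],[[-2,35.3,-46],-85,8.5],[[-2,35.3,-46],-85,8.5],[[-2,35.3,-46],-85,8.5],[[-2,35.3,-46],-85,8.5],[[-2,35.3,-46],-85,8.5],[[-2,35.3,-46],-85,8.5],[[-2,35.3,-46],-85,8.5],[[-2,35.3,-46],-85,8.5]]}}

```text
time: 1.15
ee_pos: [0.3395, -0.0248, 0.2487]
tcp_rot: [-25.4, 89.9, -7.7]
wrist_force: [0.9, -0.6, 0.3]
opening: 0.0852
```

```bash
cat >> h.py <<'E'
def go(pos,az):
    o=bot.get_obs();A=R.from_euler('xyz',o['tcp_rot'],degrees=True).as_matrix()
    s=A.T@(np.asarray(pos)-o['ee_pos'])*100;cur=np.degrees(np.arctan2(A[1,1],A[0,1]))
    turn=(cur-az+180)%360-180
    print('shift cm',s.round(2),'turn',round(turn,2),'az',round(cur,2),'q',o['q'].round(1),'t',o['time'])
E
python3 -c "
from h import *
go([.527,.4198,.15],175.1)"
```

```text
shift cm [ 9.88 36.7  31.32] turn -67.48 az 107.62 q [ -4.2 -22.9 -12.3 100.6  -0.   68.2] t 1.15
```

Call:
{"api": "play_rows", "payload": {"rows": [[[0,18,15.5],-35,8.5],[[0,18,15.5],-35,8.5],[[0,18,15.5],-35,8.5],[[0,18,15.5],-35,8.5],[[0,18,15.5],-35,8.5],[[9.9,36.7,31.3],-67.5,8.5],[[9.9,36.7,31.3],-67.5,8.5],[[9.9,36.7,31.3],-67.5,8.5],[[9.9,36.7,31.3],-67.5,8.5],[[9.9,36.7,31.3],-67.5,8.5],[[9.9,36.7,31.3],-67.5,8.5],[[9.9,36.7,31.3],-67.5,8.5]]}}

```text
time: 2.15
ee_pos: [0.5299, 0.4185, 0.1482]
tcp_rot: [135.5, 90.0, -139.7]
wrist_force: [-0.0, -0.3, 0.8]
opening: 0.085
```

```bash
python3 - <<'E'
from h import *
go([.527,.4198,.15],175.1)
o=bot.get_obs();p,d=bot.camera('wrist');cv2.imwrite('pics/w1.png',p)
E
```

```text
shift cm [-0.18  0.3   0.11] turn -0.28 az 174.82 q [38.3 21.8 20.9 89.1 -0.  43.5] t 2.15
```

View pics/w1.png

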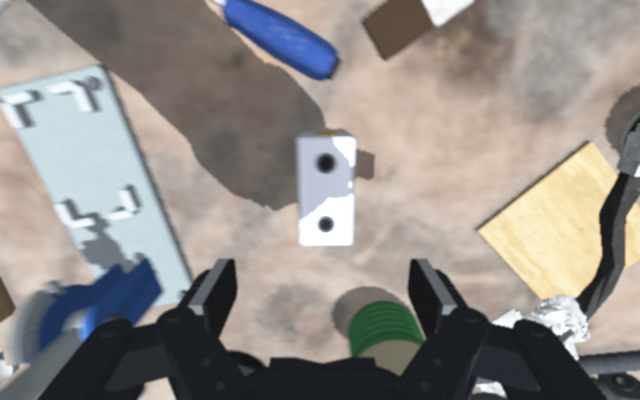

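The wrist view shows the block at about columns 298–355 and rows 133–245, with the bottle beyond the fingers at (385,320). Next I'll check the block centre against this view.

```bash
python3 - <<'E'
from h import *
o=bot.get_obs();w=cam('wrist',o);p=cv2.imread('pics/w1.png')
h=cv2.cvtColor(p,cv2.COLOR_BGR2HSV);m=((h[...,1]<45)&(h[...,2]>140)).astype(np.uint8);m[:, :285]=0;m[:,365:]=0;m[:120]=0;m[255:]=0
cs,_=cv2.findContours(m,0,2);k=max(cs,key=cv2.contourArea);b=cv2.boxPoints(cv2.minAreaRect(k));print(b)
W=np.array([onz(w,*q,.04) for q in b]);print(W.round(4),W.mean(0),np.linalg.norm(np.diff(W,axis=0),axis=1))
print('pred',[proj(w,[x,y,.04]).round(0).tolist() for x,y in ((.4791,.4478),(.5791,.4396),(.5747,.3916),(.4749,.4001))])
t=o;d=np.load('top0.npy');m,oo,A=cam('top')
v,u=np.mgrid[0:400,0:640];P=np.stack([(u-m['cx'])/m['fx']*d,(v-m['cy'])/m['fy']*d,d],-1)@A.T+oo
k=(P[...,2]>.1)&(abs(P[...,0]-.68)<.1)&(abs(P[...,1]-.48)<.09);print('bottle',P[k].min(0),P[k].max(0))
go([.527,.4198,.008],175.1)
E
```

```text
[[285. 120.]
 [364. 120.]
 [364. 254.]
 [285. 254.]]
[[0.4626 0.399  0.04  ]
 [0.4681 0.4603 0.04  ]
 [0.5853 0.4551 0.04  ]
 [0.5792 0.384  0.04  ]] [0.52381278 0.42461299 0.04      ] [0.0615504  0.11735964 0.07129945]
pred [[349.0, 136.0], [346.0, 249.0], [293.0, 249.0], [288.0, 136.0]]
bottle [0.66594546 0.42858075 0.10065413] [0.74119839 0.50736056 0.27965092]
shift cm [13.24  0.24 -0.31] turn -0.18 az 174.92 q [38.5 22.7 21.1 88.8  0.1 43.6] t 2.2
```

```bash
python3 - <<'E'
from h import *
o=bot.get_obs();w=cam('wrist',o);p,_=bot.camera('wrist');cv2.imwrite('pics/w2.png',p);print(o['ee_pos'],o['qd'])
cc=[(.4791,.4478),(.5791,.4396),(.5747,.3916),(.4749,.4001)]
pr=np.array([proj(w,[x,y,.04]) for x,y in cc]);print(pr.round(1))
S=5;c=cv2.resize(p[120:260,280:380],None,fx=S,fy=S)
cv2.polylines(c,[((pr-[280,120]+.5)*S).astype(int)],1,(0,0,255));cv2.imwrite('pics/w2z.png',c[:,:])
E
python3 -c "
import cv2
c=cv2.imread('pics/w2z.png');cv2.imwrite('pics/w2y.png',cv2.resize(c,(428,600)))"
```

```text
[0.53049945 0.42307066 0.14038425] [-1.90658882 -3.55398348 -8.0158492   0.23966674 -0.2216924  -3.4528758 ]
[[348.8 135.7]
 [346.4 249.2]
 [292.7 248.9]
 [288.3 135.8]]
```

View pics/w2y.png

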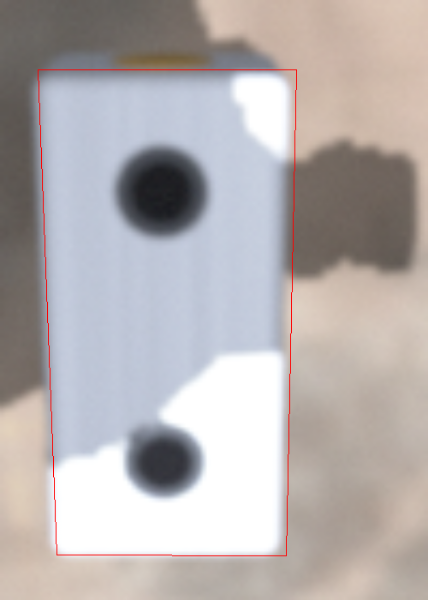

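The two views agree to about 1–2 mm. The arm was still settling when I took this, so I'll let it rest before the fine move.

Call:
{"api": "play_rows", "payload": {"rows": [[[0,0,0],0,8.5],[[0,0,0],0,8.5],[[0,0,0],0,8.5]]}}

```text
time: 2.5
ee_pos: [0.5298, 0.4158, 0.1513]
tcp_rot: [-49.9, 89.9, 34.8]
wrist_force: [-0.5, 0.6, 0.4]
opening: 0.085
```

```bash
python3 -c "
from h import *
print(bot.get_obs()['qd'],bot.get_obs()['ee_pos'])
go([.527,.4198,.008],175.1)"
```

```text
[-0.24266105 -0.98692877 -0.02744889 -0.25013311  0.0862364   0.11570106] [0.52975654 0.41582179 0.15133683]
shift cm [14.33  0.33  0.35] turn -0.37 az 174.73 q [38.1 21.4 20.7 89.2 -0.  43.4] t 2.5
```

Call:
{"api": "play_rows", "payload": {"rows": [[[4,0.3,0.35],-0.4,8.5],[[8,0.3,0.35],-0.4,8.5],[[11,0.3,0.35],-0.4,8.5],[[12.3,0.3,0.35],-0.4,8.5],[[12.3,0.3,0.35],-0.4,8.5],[[12.3,0.3,0.35],-0.4,8.5],[[12.3,0.3,0.35],-0.4,8.5]]}}

```text
time: 3.08
ee_pos: [0.5282, 0.421, 0.03]
tcp_rot: [-46.8, 89.7, 38.3]
wrist_force: [0.1, 0.1, 0.2]
opening: 0.0849
```

```bash
python3 -c "
from h import *
print(bot.get_obs()['qd'],bot.get_obs()['ee_pos'],bot.get_obs()['wrist_force'])
go([.527,.4198,.008],175.1)"
```

```text
[ 0.15255495 -0.00095401  0.40420606 -0.18189059  0.05999798  0.03514384] [0.52823125 0.42095117 0.03001252] [0.12112903 0.07383749 0.17957462]
shift cm [ 2.2   0.12 -0.13] turn 0.05 az 175.15 q [38.6 22.6  8.8 76.  -0.  43.4] t 3.0833
```

Call:
{"api": "play_rows", "payload": {"rows": [[[1.2,0.1,-0.1],0,8.5],[[2.1,0.1,-0.1],0,8.5],[[2.1,0.1,-0.1],0,8.5],[[2.1,0.1,-0.1],0,4],[[2.1,0.1,-0.1],0,4],[[2.1,0.1,-0.1],0,4],[[2.1,0.1,-0.1],0,4],[[2.1,0.1,-0.1],0,4],[[2.1,0.1,-0.1],0,4],[[2.1,0.1,-0.1],0,4]], "squeeze": 45}}

```text
time: 3.92
ee_pos: [0.5261, 0.4197, 0.0061]
tcp_rot: [-45.8, 89.9, 39.3]
wrist_force: [-0.9, 0.2, 3.4]
opening: 0.0474
```

```bash
python3 -c "
from h import *
print(bot.get_obs()['qd'],bot.get_obs()['ee_pos'],bot.get_obs()['wrist_force'])
go([.527,.4198,.008],175.1)"
```

```text
[-0.0048129  -0.0243562   0.01568451 -0.05246324 -0.08148312  0.0256081 ] [0.52610804 0.41968206 0.00606609] [-0.90426749  0.16225912  3.41649009]
shift cm [-0.19 -0.09  0.02] turn 0.08 az 175.18 q [38.6 23.1  6.7 73.6  0.  43.4] t 3.9167
```

Call:
{"api": "play_rows", "payload": {"rows": [[[-2,0,0],0,4],[[-5,0,0],0,4],[[-8,0,0],0,4],[[-10,0,0],0,4],[[-10,0,0],0,4],[[-10,0,0],0,4]]}}

```text
time: 4.42
ee_pos: [0.5261, 0.4196, 0.1053]
tcp_rot: [-49.0, 90.0, 36.1]
wrist_force: [0.8, -0.3, -4.5]
opening: 0.0472
```

```bash
python3 -c "
from h import *
print(bot.get_obs()['opening'],bot.get_obs()['ee_pos'],bot.get_obs()['wrist_force'])
go([.477,.1964,.10],186.95)"
```

```text
0.0471668526981446 [0.5261218  0.41964383 0.10534052] [ 0.79945668 -0.31148911 -4.50667179]
shift cm [  0.52   3.02 -22.66] turn -11.77 az 175.18 q [38.6 21.3 15.5 84.1 -0.  43.4] t 4.4167
```

Lifted; the force fits the block's weight. Moving it over the nest, with the camera side facing away from the lever.

Call:
{"api": "play_rows", "payload": {"rows": [[[0,1,-3],-2,4],[[0,2.5,-6],-4,4],[[0,3,-9],-6,4],[[0.3,3,-12],-8,4],[[0.5,3,-15],-10,4],[[0.5,3,-18],-11.8,4],[[0.5,3,-20.5],-11.8,4],[[0.5,3,-22],-11.8,4],[[0.5,3,-22.7],-11.8,4],[[0.5,3,-22.7],-11.8,4],[[0.5,3,-22.7],-11.8,4],[[0.5,3,-22.7],-11.8,4]]}}

```text
time: 5.42
ee_pos: [0.4767, 0.1965, 0.0996]
tcp_rot: [89.0, 89.9, -174.0]
wrist_force: [0.7, 0.8, -3.9]
opening: 0.0476
```

```bash
python3 - <<'E'
from h import *
go([.478,.1965,.0185],186.95)
o=bot.get_obs();w=cam('wrist',o);p,_=bot.camera('wrist')
print(o['qd'])
C=[[0.5341, 0.177], [0.5278, 0.2292], [0.4305, 0.1642], [0.4244, 0.2164]]
for q in C: 
    z=proj(w,[*q,.026]);cv2.circle(p,tuple(z.astype(int)),3,(0,0,255),-1)
cv2.imwrite('pics/w3.png',p)
p,_=bot.camera('scene');cv2.imwrite('pics/s3.png',p)
E
```

```text
shift cm [ 8.11 -0.14 -0.01] turn 0.06 az -172.99 q [22.4 -0.2 -9.8 80.4  0.  15.4] t 5.4167
[ 0.35271631  0.09586413  0.61509689  0.16091703 -0.05377158 -0.14835847]
```

View pics/w3.png

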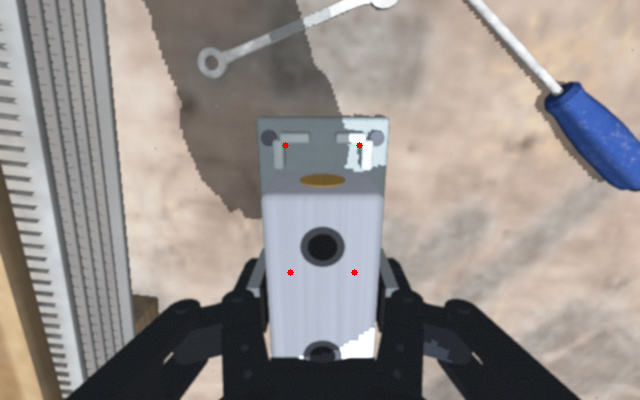

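View pics/s3.png

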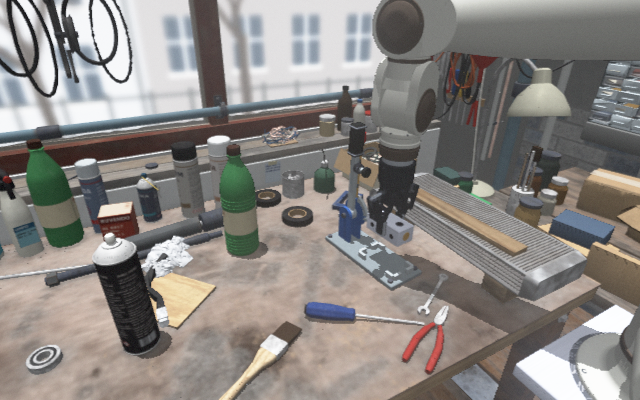

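The predicted stop centres fall on the stops and the block is centred between them. In the scene view the wrist is clear of the lever. Going down.

Call:
{"api": "play_rows", "payload": {"rows": [[[2,-0.1,0],0,4],[[4,-0.1,0],0,4],[[5.5,-0.1,0],0,4],[[6.3,-0.1,0],0,4],[[6.3,-0.1,0],0,4],[[6.3,-0.1,0],0,4]]}}

```text
time: 6.02
ee_pos: [0.4779, 0.1963, 0.0377]
tcp_rot: [97.6, 90.0, -165.4]
wrist_force: [-0.6, -0.6, -4.0]
opening: 0.0474
```

```bash
python3 - <<'E'
from h import *
go([.478,.1965,.0185],186.95);print(bot.get_obs()['wrist_force'])
o=bot.get_obs();p,_=bot.camera('wrist');cv2.imwrite('pics/w4.png',p)
E
```

```text
shift cm [ 1.92 -0.02  0.02] turn 0.06 az -172.99 q [ 22.3   1.2 -15.3  73.5   0.   15.3] t 6.0167
[-0.64709546 -0.5860776  -3.95918402]
```

View pics/w4.png

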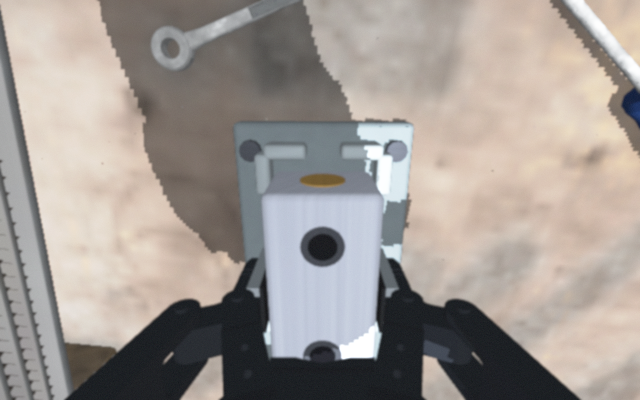

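The block is centred between the near stops, which sit at columns 262 and 385. Lowering slowly onto the floor.

Call:
{"api": "play_rows", "payload": {"rows": [[[0.6,0,0],0,4],[[1.2,0,0],0,4],[[1.6,0,0],0,4],[[1.85,0,0],0,4],[[1.95,0,0],0,4],[[1.95,0,0],0,4],[[1.95,0,0],0,4]]}}

```text
time: 6.65
ee_pos: [0.478, 0.1959, 0.0181]
tcp_rot: [-69.7, 90.0, 27.3]
wrist_force: [-0.1, -0.2, -4.5]
opening: 0.0478
```

Call:
{"api": "play_rows", "payload": {"rows": [[[0.08,0,0],0,4],[[0.15,0,0],0,4],[[0.15,0,0],0,4],[[0.15,0,0],0,4]]}}

```text
time: 6.98
ee_pos: [0.478, 0.196, 0.018]
tcp_rot: [-77.0, 89.9, 20.0]
wrist_force: [-6.7, -2.5, 9.2]
opening: 0.0472
```

Call:
{"api": "play_rows", "payload": {"rows": [[[0.05,0,0],0,6],[[0.05,0,0],0,6],[[0.05,0,0],0,7],[[0.05,0,0],0,8],[[-2,0,0],0,8],[[-5,0,0],0,8],[[-8,0,0],0,8],[[-10,0,0],0,8],[[-10,0,0],0,8],[[-10,0,0],0,8]]}}

```text
time: 7.82
ee_pos: [0.4786, 0.1962, 0.1176]
tcp_rot: [-74.8, 89.9, 22.2]
wrist_force: [-0.7, -0.7, -0.1]
opening: 0.0797
```

```bash
python3 - <<'E'
from h import *
o=bot.get_obs();p,_=bot.camera('wrist');cv2.imwrite('pics/w5.png',p);print(o['wrist_force'],o['opening'])
go([.478,.1965,.32],186.95)
E
```

```text
[-0.69657125 -0.68897538 -0.11323869] 0.07968840224447464
shift cm [-2.037e+01 -1.000e-02  6.000e-02] turn 0.03 az -173.02 q [22.3 -0.3 -8.1 82.2  0.  15.3] t 7.8667
```

View pics/w5.png

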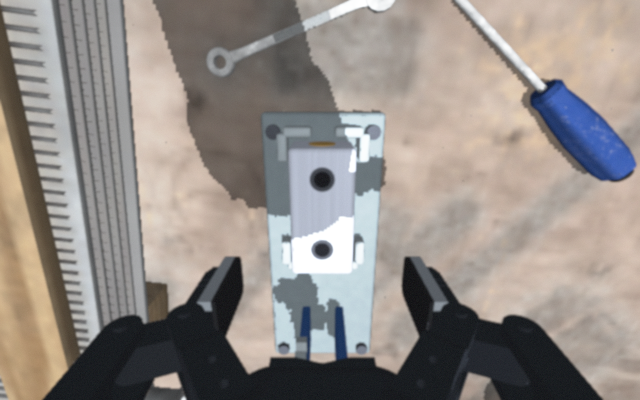

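The block sits flat between all four stops in the nest: block at columns 290–355, far stops at (287,250) and (359,250). Rising to approach the grip from above.

Call:
{"api": "play_rows", "payload": {"rows": [[[-3,0,0],0,8],[[-7,0,0],0,8],[[-11,0,0],0,8],[[-15,0,0],0,8],[[-19,0,0],0,8],[[-23,0,0],0,8],[[-26,0,0],0,8],[[-27.5,0,0],0,8],[[-27.5,0,0],0,8],[[-27.5,0,0],0,8],[[-27.5,0,0],0,8]]}}

```text
time: 8.78
ee_pos: [0.4781, 0.196, 0.3895]
tcp_rot: [104.9, 89.8, -158.1]
wrist_force: [-0.7, 0.4, 0.1]
opening: 0.08
```

```bash
python3 - <<'E'
from h import *
go([.575,.2085,.39],186.95)
o=bot.get_obs();w=cam('wrist',o);p,_=bot.camera('wrist');cv2.imwrite('pics/w6.png',p);print(o['qd'])
p,_=bot.camera('scene');cv2.imwrite('pics/s6.png',p)
E
```

```text
shift cm [-0.07 -9.77  0.06] turn 0.03 az -173.02 q [ 22.3   7.9  31.8 114.    0.   15.3] t 8.7833
[-0.02802994 -0.26470611 -0.81879816  0.28844457  0.04974734 -0.01881107]
```

View pics/w6.png

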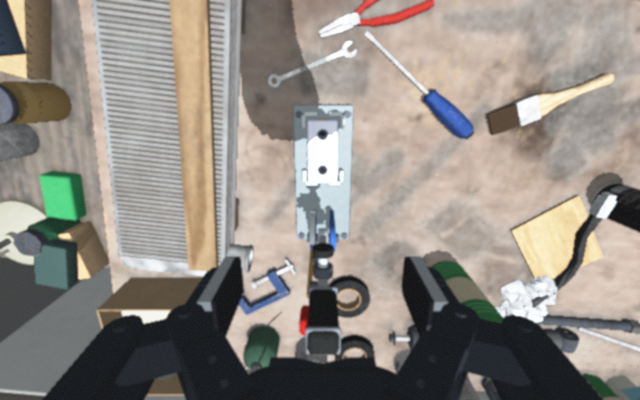

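View pics/s6.png

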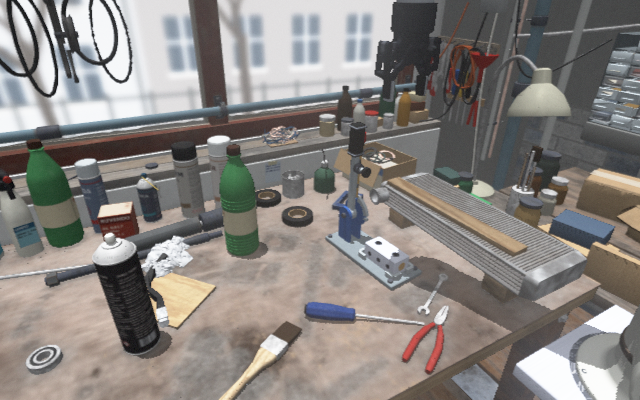

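In the scene view the block is seated in the fixture. The wrist view shows the grip's end face at (324,341) with the button at (304,322). Measuring the grip from these.

```bash
python3 - <<'E'
from h import *
o=bot.get_obs();w=cam('wrist',o)
nest=np.array([.479,.1966,.012]);a=np.radians(-173.05);fx=np.array([np.cos(a),np.sin(a),0]);fy=np.array([-fx[1],fx[0],0]);piv=nest-.133*fx;piv[2]=.085
for t in (0,.05): print(t,[proj(w,piv+np.array([0,0,.235])*np.cos(t)+fx*(s*.013+.235*np.sin(t))+fy*r*.015).round(1).tolist() for s in (-1,1) for r in (-1,1)])
p=cv2.imread('pics/w6.png');cv2.imwrite('pics/w6z.png',cv2.resize(p[290:365,280:370],None,fx=7,fy=7,interpolation=cv2.INTER_CUBIC))
E
```

```text
0 [[340.0, 363.9], [307.0, 363.8], [340.6, 341.1], [306.5, 341.0]]
0.05 [[340.2, 353.5], [306.8, 353.4], [340.8, 330.0], [306.3, 330.0]]
```

View pics/w6z.png

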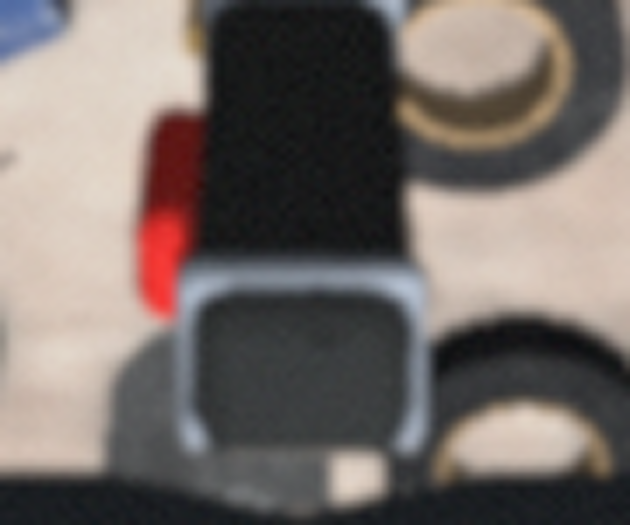

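The lever angle reads about 0.05 rad and the lateral prediction agrees to within 1 mm. Grip centre is about (0.601, 0.2105, 0.285).

```bash
python3 -c "
from h import *
go([.6012,.2105,.264],186.95)"
```

```text
shift cm [ 12.54 -12.47  -0.04] turn 0.03 az -173.02 q [ 22.3   7.9  31.8 114.   -0.   15.3] t 8.8833
```

Call:
{"api": "play_rows", "payload": {"rows": [[[0,-3,0],0,8],[[0,-6,0],0,8],[[0,-9,0],0,8],[[0,-11.5,0],0,8],[[0,-12.5,0],0,8],[[0,-12.5,0],0,8],[[2,-12.5,0],0,8],[[4,-12.5,0],0,8],[[4,-12.5,0],0,8],[[4,-12.5,0],0,8]]}}

```text
time: 9.72
ee_pos: [0.6004, 0.2108, 0.351]
tcp_rot: [100.8, 89.8, -162.2]
wrist_force: [-0.5, 0.3, 0.5]
opening: 0.0799
```

```bash
python3 - <<'E'
from h import *
go([.6012,.2105,.264],186.95)
o=bot.get_obs();p,_=bot.camera('wrist');cv2.imwrite('pics/w7.png',p)
p,_=bot.camera('scene');cv2.imwrite('pics/s7.png',cv2.resize(p[0:300,200:500],None,fx=2,fy=2))
E
```

```text
shift cm [ 8.7  -0.1  -0.03] turn 0.04 az -173.01 q [ 19.3  24.7  48.  113.5   0.   12.4] t 9.7167
```

View pics/w7.png

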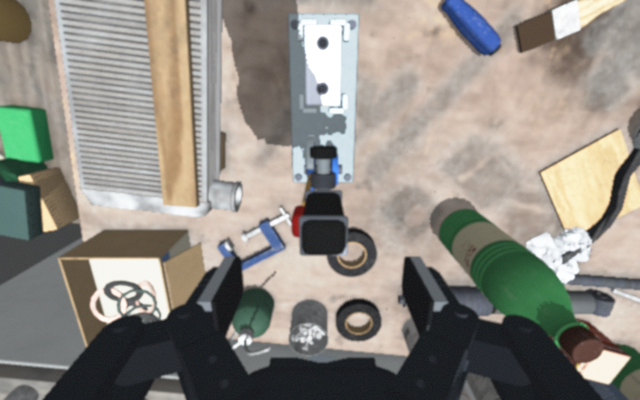

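View pics/s7.png

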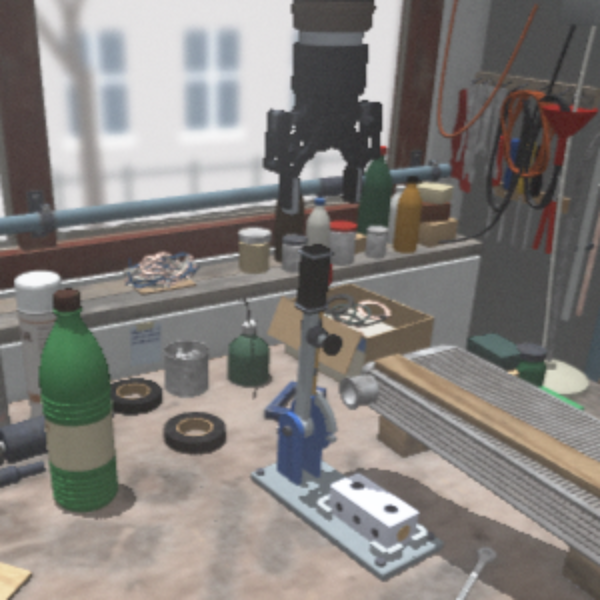

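```bash
python3 - <<'E'
from h import *
o=bot.get_obs();w=cam('wrist',o);p=cv2.imread('pics/w7.png')
nest=np.array([.479,.1966,.012]);a=np.radians(-173.05);fx=np.array([np.cos(a),np.sin(a),0]);fy=np.array([-fx[1],fx[0],0]);piv=nest-.133*fx;piv[2]=.085
for t in (.04,.07,.1): print(t,[proj(w,piv+np.array([0,0,.235])*np.cos(t)+fx*(s*.013*np.cos(t)+.235*np.sin(t))+fy*r*.015-np.array([0,0,1])*s*.013*np.sin(t)).round(1).tolist() for s in (-1,1) for r in (-1,1)])
cv2.imwrite('pics/w7z.png',cv2.resize(p[180:270,280:370],None,fx=6,fy=6,interpolation=cv2.INTER_CUBIC))
E
```

```text
0.04 [[346.7, 251.7], [300.8, 251.7], [347.7, 214.1], [299.9, 214.1]]
0.07 [[347.0, 242.0], [300.5, 241.9], [347.9, 203.2], [299.8, 203.2]]
0.1 [[347.3, 231.9], [300.3, 231.9], [348.1, 192.0], [299.6, 192.0]]
```

View pics/w7z.png

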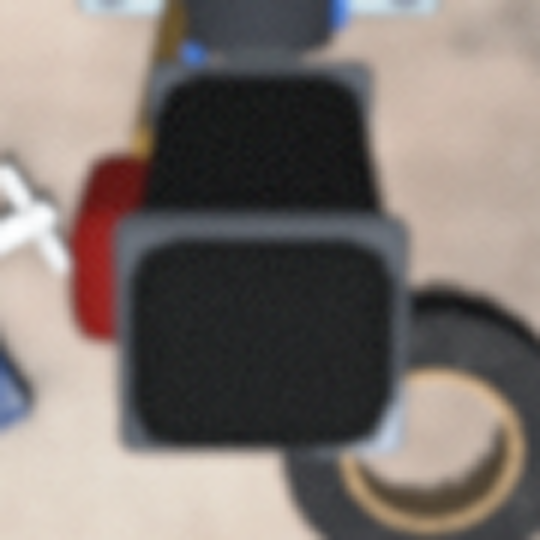

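Call:
{"api": "play_rows", "payload": {"rows": [[[2,-0.3,0],0,8],[[4,-0.3,0],0,8],[[6,-0.3,0],0,8],[[8,-0.3,0],0,8],[[8.7,-0.3,0],0,8],[[8.7,-0.3,0],0,8],[[8.7,-0.3,0],0,8],[[8.7,-0.3,0],0,8]]}}

```text
time: 10.48
ee_pos: [0.6054, 0.2116, 0.2668]
tcp_rot: [-77.4, 89.8, 19.6]
wrist_force: [-0.7, 0.4, -0.3]
opening: 0.0803
```

```bash
python3 - <<'E'
from h import *
go([.6032,.2109,.265],186.95);print(bot.get_obs()['wrist_force'])
o=bot.get_obs();p,_=bot.camera('wrist');cv2.imwrite('pics/w8.png',p)
p,_=bot.camera('scene');cv2.imwrite('pics/s8.png',cv2.resize(p[50:250,250:450],None,fx=3,fy=3,interpolation=cv2.INTER_CUBIC))
E
```

```text
shift cm [ 0.17  0.23 -0.05] turn 0.03 az -173.02 q [ 19.3  19.3  30.9 101.4   0.   12.3] t 10.4833
[-0.67521279  0.35674367 -0.28845466]
```

View pics/w8.png

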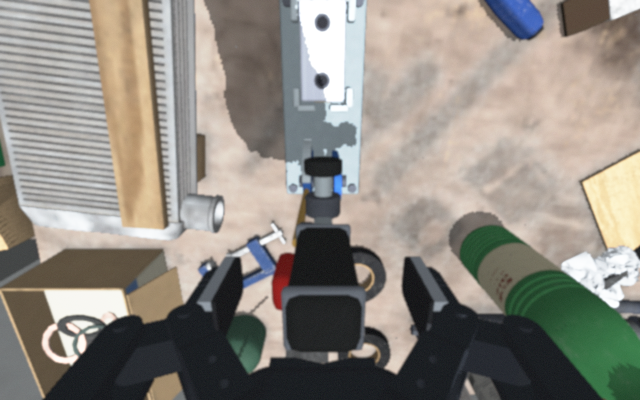

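View pics/s8.png

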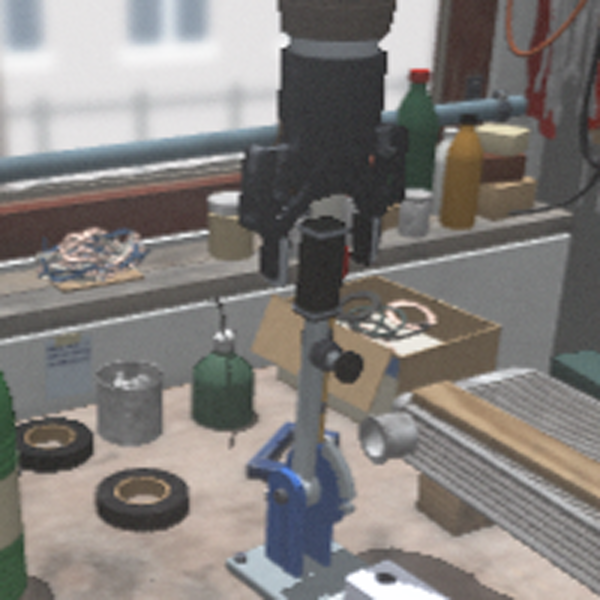

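Fingers straddle the grip, with the red button at (285,278) on the left finger's side. Closing on it.

Call:
{"api": "play_rows", "payload": {"rows": [[[0.1,0.15,0],0,5],[[0.1,0.15,0],0,4],[[0.1,0.15,0],0,3.5],[[0.1,0.15,0],0,2.6],[[0.1,0.15,0],0,2.6],[[0.1,0.15,0],0,2.6],[[0.1,0.15,0],0,2.6],[[0.1,0.15,0],0,2.6],[[0.1,0.15,0],0,2.6],[[0.1,0.15,0],0,2.6]], "squeeze": 50}}

```text
time: 11.42
ee_pos: [0.6036, 0.211, 0.2641]
tcp_rot: [-126.2, 89.9, -29.2]
wrist_force: [-0.3, -0.6, 5.7]
opening: 0.0313
```

```bash
python3 - <<'E'
from h import *
o=bot.get_obs();print(o['opening'],o['wrist_force'],o['torque'],o['ee_pos'])
p,_=bot.camera('wrist');cv2.imwrite('pics/w9.png',p)
E
```

```text
0.03126013438573889 [-0.25575643 -0.58973666  5.65442603] [-1.20484498 -0.14091365 -0.15895797] [0.60355882 0.21097861 0.26413586]
```

View pics/w9.png

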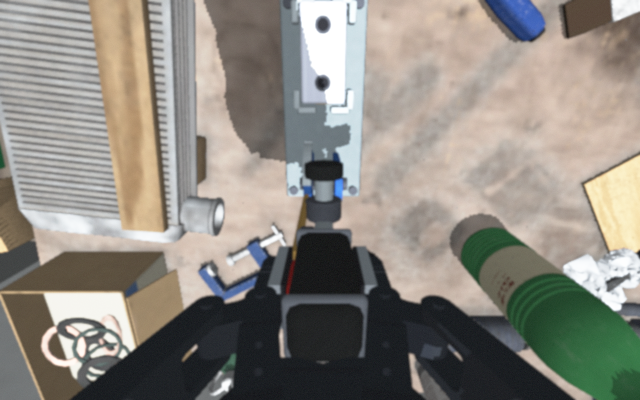

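The opening of 31.3 mm means the button is fully in (32 mm nominal; the gauge read 0.6 mm under on the 48 mm block). Working out the arc about the pivot.

```bash
python3 - <<'E'
import numpy as np
r=19.9;t0=.038
for i in range(0,37):
    t=t0+.0425*i
    print(i,round(t,3),round(r*(np.cos(t0)-np.cos(t)),1),round(r*(np.sin(t)-np.sin(t0)),1))
E
```

```text
0 0.038 0.0 0.0
1 0.081 0.1 0.8
2 0.123 0.1 1.7
3 0.166 0.3 2.5
4 0.208 0.4 3.4
5 0.251 0.6 4.2
6 0.293 0.8 5.0
7 0.336 1.1 5.8
8 0.378 1.4 6.6
9 0.42 1.7 7.4
10 0.463 2.1 8.1
11 0.506 2.5 8.9
12 0.548 2.9 9.6
13 0.591 3.4 10.3
14 0.633 3.8 11.0
15 0.676 4.4 11.7
16 0.718 4.9 12.3
17 0.761 5.5 13.0
18 0.803 6.1 13.6
19 0.846 6.7 14.1
20 0.888 7.3 14.7
21 0.931 8.0 15.2
22 0.973 8.7 15.7
23 1.016 9.4 16.2
24 1.058 10.1 16.6
25 1.101 10.9 17.0
26 1.143 11.6 17.4
27 1.186 12.4 17.7
28 1.228 13.2 18.0
29 1.271 14.0 18.3
30 1.313 14.8 18.5
31 1.356 15.6 18.7
32 1.398 16.5 18.8
33 1.441 17.3 19.0
34 1.483 18.1 19.1
35 1.526 19.0 19.1
36 1.568 19.8 19.1
```

Call:
{"api": "play_rows", "payload": {"rows": [[[0.1,0.8,0],0,2.6],[[0.1,1.7,0],0,2.6],[[0.3,2.5,0],0,2.6],[[0.4,3.4,0],0,2.6],[[0.6,4.2,0],0,2.6],[[0.8,5,0],0,2.6],[[0.8,5,0],0,2.6],[[0.8,5,0],0,2.6]]}}

```text
time: 12.13
ee_pos: [0.5536, 0.205, 0.2562]
tcp_rot: [-105.9, 90.0, -8.9]
wrist_force: [-3.4, -3.4, 7.6]
opening: 0.0315
```

```bash
cat >> h.py <<'E'
def lev():
    o=bot.get_obs();nest=np.array([.479,.1966]);a=np.radians(-173.05);f=np.array([np.cos(a),np.sin(a)]);piv=nest-.133*f
    dx=(o['ee_pos'][:2]-piv)@f;dy=(o['ee_pos'][:2]-piv)@[-f[1],f[0]];dz=o['ee_pos'][2]+.0187-.085
    print('theta',np.arctan2(dx,dz),'r',np.hypot(dx,dz),'dy',dy,'F',o['wrist_force'].round(1),'T',o['torque'].round(2),'open',o['opening'],o['time'])
E
python3 - <<'E'
from h import *
lev()
p,_=bot.camera('scene');cv2.imwrite('pics/s10.png',cv2.resize(p[50:250,250:450],None,fx=3,fy=3,interpolation=cv2.INTER_CUBIC))
E
```

```text
theta 0.29595589425576 r 0.19857518422920575 dy 0.0007093711031560767 F [-3.4 -3.4  7.6] T [-0.97 -0.1   0.04] open 0.0314568508050638 12.1333
```

View pics/s10.png

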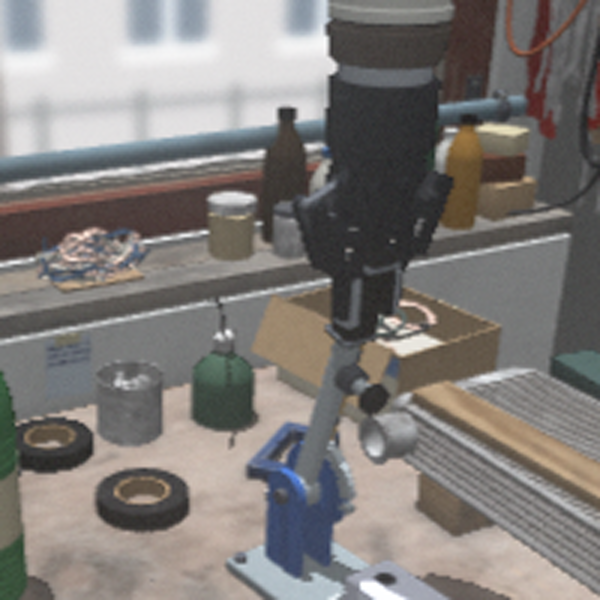

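The lever is past the 0.17 pawl point and moving with the hand. Continuing along the arc.

Call:
{"api": "play_rows", "payload": {"rows": [[[0.3,0.8,0],0,2.6],[[0.6,1.6,0],0,2.6],[[0.9,2.4,0],0,2.6],[[1.3,3.1,0],0,2.6],[[1.7,3.9,0],0,2.6],[[2.1,4.6,0],0,2.6],[[2.6,5.3,0],0,2.6],[[3,6,0],0,2.6],[[3.6,6.7,0],0,2.6],[[4.1,7.3,0],0,2.6],[[4.7,8,0],0,2.6],[[5.3,8.6,0],0,2.6]]}}

```text
time: 13.18
ee_pos: [0.4683, 0.1947, 0.2037]
tcp_rot: [-79.1, 89.9, 17.9]
wrist_force: [-5.9, -2.0, 13.3]
opening: 0.0312
```

```bash
python3 -c "
from h import *
lev()"
```

```text
theta 0.8083600318100451 r 0.1989732555958627 dy 0.0005724888997842452 F [-5.9 -2.  13.3] T [-1.11  0.21 -0.21] open 0.03116494403675323 13.1833
```

Next indices 19–30, relative to (6.1, 13.6).

Call:
{"api": "play_rows", "payload": {"rows": [[[0.6,0.5,0],0,2.6],[[1.2,1.1,0],0,2.6],[[1.9,1.6,0],0,2.6],[[2.6,2.1,0],0,2.6],[[3.3,2.6,0],0,2.6],[[4,3,0],0,2.6],[[4.8,3.4,0],0,2.6],[[5.5,3.8,0],0,2.6],[[6.3,4.1,0],0,2.6],[[7.1,4.4,0],0,2.6],[[7.9,4.7,0],0,2.6],[[8.7,4.9,0],0,2.6]]}}

```text
time: 14.18
ee_pos: [0.419, 0.1887, 0.1154]
tcp_rot: [87.3, 89.9, -175.7]
wrist_force: [-6.6, -3.5, 5.9]
opening: 0.0311
```

```bash
python3 - <<'E'
from h import *
lev()
p,_=bot.camera('scene');cv2.imwrite('pics/s11.png',cv2.resize(p[100:300,270:470],None,fx=3,fy=3,interpolation=cv2.INTER_CUBIC))
E
```

```text
theta 1.322457203569126 r 0.19962235982918 dy 0.0005916030543683915 F [-6.6 -3.5  5.9] T [-0.51  0.57 -0.12] open 0.031059459806537026 14.1833
```

View pics/s11.png

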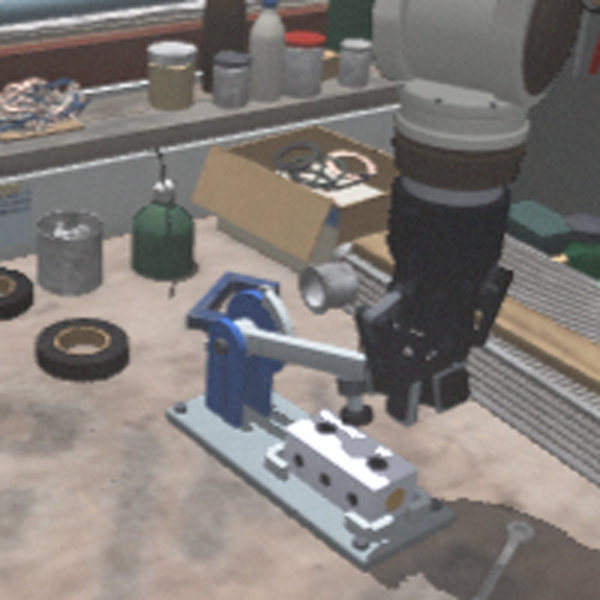

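The lever is nearly down, the foot is above the block and the block is still seated. Last stretch.

Call:
{"api": "play_rows", "payload": {"rows": [[[0.8,0.2,0],0,2.6],[[1.7,0.3,0],0,2.6],[[2.5,0.5,0],0,2.6],[[3.3,0.6,0],0,2.6],[[4.1,0.6,0],0,2.6],[[4.8,0.6,0],0,2.6],[[5.1,0.6,0],0,2.6],[[5.1,0.6,0],0,2.6],[[5.1,0.6,0],0,2.6]]}}

```text
time: 14.98
ee_pos: [0.4127, 0.1879, 0.0643]
tcp_rot: [89.8, 89.8, -173.2]
wrist_force: [-9.1, -3.2, 6.1]
opening: 0.0314
```

```bash
python3 -c "
from h import *
lev()"
```

```text
theta 1.5805763695574002 r 0.19988019168330157 dy 0.0006008761807738487 F [-9.1 -3.2  6.1] T [-0.62  1.12 -0.15] open 0.031401200384769214 14.9833
```

The force hasn't risen as it would against the stop, so I'll press a little further.

Call:
{"api": "play_rows", "payload": {"rows": [[[0.2,0,0],0,2.6],[[0.4,0,0],0,2.6],[[0.4,0,0],0,2.6],[[0.4,0,0],0,2.6]]}}

```text
time: 15.32
ee_pos: [0.4128, 0.188, 0.0619]
tcp_rot: [80.4, 89.9, 177.4]
wrist_force: [-14.1, -5.1, 19.3]
opening: 0.0313
```

```bash
python3 - <<'E'
from h import *
lev()
p,_=bot.camera('scene');cv2.imwrite('pics/s12.png',cv2.resize(p[100:300,270:470],None,fx=3,fy=3,interpolation=cv2.INTER_CUBIC))
E
```

```text
theta 1.5928047968447498 r 0.19980326079324423 dy 0.0005412323365844357 F [-14.1  -5.1  19.3] T [-0.98  2.17 -0.11] open 0.03132535178016587 15.3167
```

View pics/s12.png

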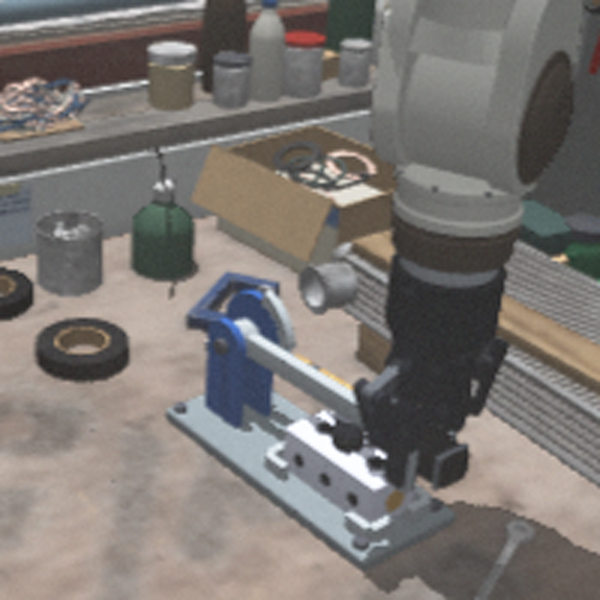

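Call:
{"api": "play_rows", "payload": {"rows": [[[0.2,-0.1,0],0,2.6],[[0.4,-0.2,0],0,2.6],[[0.4,-0.2,0],0,2.6],[[0.4,-0.2,0],0,2.6]]}}

```text
time: 15.7
ee_pos: [0.4134, 0.1881, 0.061]
tcp_rot: [72.5, 89.8, 169.5]
wrist_force: [-35.2, -11.5, 54.8]
opening: 0.0314
```

```bash
python3 -c "
from h import *
lev()"
```

```text
theta 1.5973489949880928 r 0.19923851110896013 dy 0.000517945493660517 F [-35.2 -11.5  54.8] T [-2.33  6.52 -0.34] open 0.0314385291835259 15.7
```

The lever is firmly at its stop (55 N within 1 mm). Easing off most of that, then opening.

Call:
{"api": "play_rows", "payload": {"rows": [[[-0.2,0.1,0],0,2.6],[[-0.3,0.2,0],0,2.6],[[-0.3,0.2,0],0,2.6],[[-0.3,0.2,0],0,4.5],[[-0.3,0.2,0],0,6],[[-0.3,0.2,0],0,8],[[-0.3,0.2,0],0,8],[[-0.3,0.2,0],0,8],[[-0.3,0.2,0],0,8],[[-0.3,0.2,0],0,8]]}}

```text
time: 16.53
ee_pos: [0.4138, 0.1881, 0.0594]
tcp_rot: [78.4, 90.0, 175.4]
wrist_force: [-0.2, -0.2, 0.4]
opening: 0.0799
```

```bash
python3 - <<'E'
from h import *
lev()
p,_=bot.camera('wrist');cv2.imwrite('pics/w13.png',p)
E
```

```text
theta 1.6056921483985538 r 0.19887471980219454 dy 0.0005329154849209008 F [-0.2 -0.2  0.4] T [ 0.03  0.01 -0.03] open 0.07988917829908439 16.5333
```

View pics/w13.png

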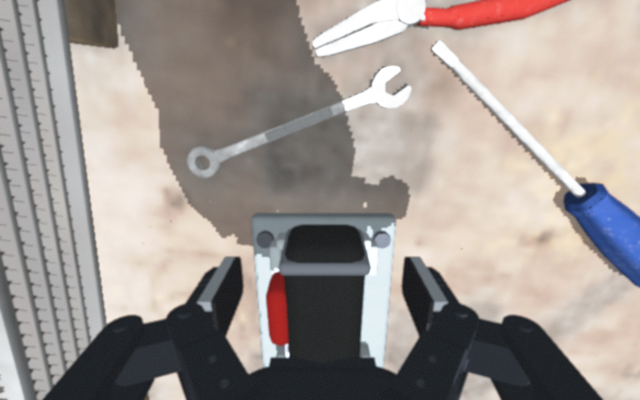

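The button is out again at (278,308), and the fingers are clear of the grip. Retracting straight up.

Call:
{"api": "play_rows", "payload": {"rows": [[[-1,0,0],0,8],[[-3,0,0],0,8],[[-6,0,0],0,8],[[-9,0,0],0,8],[[-12,1,0],0,8],[[-15,3,0],0,8],[[-18,5,0],0,8],[[-20,7,0],0,8],[[-20,7,0],0,8],[[-20,7,0],0,8],[[-20,7,0],0,8]]}}

```text
time: 17.5
ee_pos: [0.3445, 0.1796, 0.2595]
tcp_rot: [-74.5, 90.0, 22.5]
wrist_force: [0.8, -0.5, 0.2]
opening: 0.0799
```

```bash
python3 - <<'E'
from h import *
o=bot.get_obs();print(o['ee_pos'],o['wrist_force'],o['time'])
p,_=bot.camera('scene');cv2.imwrite('pics/s14.png',cv2.resize(p[100:300,270:470],None,fx=3,fy=3,interpolation=cv2.INTER_CUBIC))
p,_=bot.camera('top');cv2.imwrite('pics/t14.png',cv2.resize(p[150:290,320:440],None,fx=4.2,fy=4.2,interpolation=cv2.INTER_CUBIC))
s=cam('scene')
nest=np.array([.479,.1966,.012]);a=np.radians(-173.05);fx=np.array([np.cos(a),np.sin(a),0]);piv=nest-.133*fx;piv[2]=.085
for t in (1.45,1.5,1.55):
    z=proj(s,piv+.235*(np.array([0,0,1])*np.cos(t)+fx*np.sin(t)));print(t,z,(z-[270,100])*3)
E
```

```text
[0.34454681 0.17961472 0.2595264 ] [ 0.75890558 -0.53614889  0.1857251 ] 17.5
1.45 [423.84052704 247.2606263 ] [461.52158113 441.78187891]
1.5 [423.48591501 252.16190817] [460.45774504 456.48572451]
1.55 [422.9151034  256.88450896] [458.7453102  470.65352689]
```

View pics/s14.png

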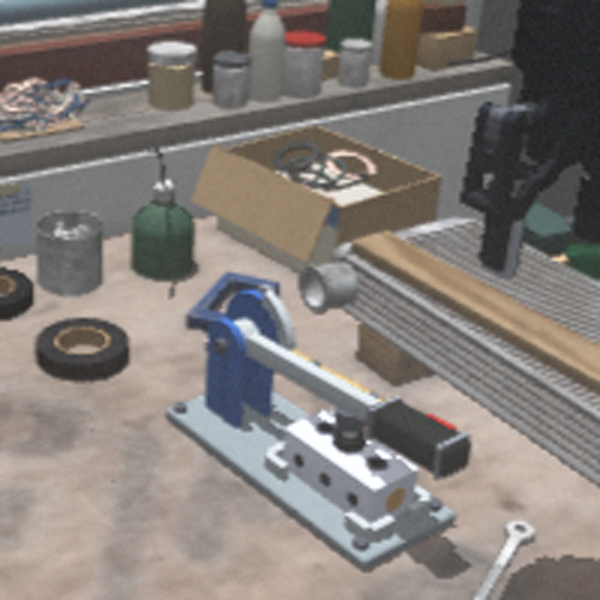

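View pics/t14.png

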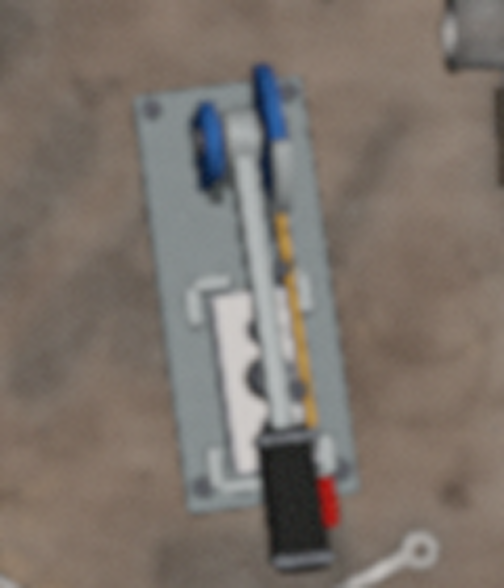

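The views show the lever down, the foot on the block, the button out and the block inside its stops. Next I'll measure the lever's slope from depth to confirm the angle is past 1.50.

```bash
python3 - <<'E'
from h import *
nest=np.array([.479,.1966,.012]);a=np.radians(-173.05);fx=np.array([np.cos(a),np.sin(a),0]);fy=np.array([-fx[1],fx[0],0]);piv=nest-.133*fx
for n in ('top','scene'):
    m,oo,A=cam(n);p,d=bot.camera(n)
    v,u=np.mgrid[0:400,0:640];P=np.stack([(u-m['cx'])/m['fx']*d,(v-m['cy'])/m['fy']*d,d],-1)@A.T+oo
    X=(P-piv)@fx;Y=(P-piv)@fy;Z=P[...,2]
    def med(k): return (k.sum(),np.median(Z[k]).round(4),np.percentile(Z[k],[10,90]).round(4)) if k.sum()>2 else None
    ok=(d>0)&(Z>.06)&(Z<.16)
    for x in range(20,250,15):
        k=ok&(abs(X-x/1e3)<.0075)&(abs(Y)<.005);print(n,x,med(k))
    ok2=(d>0);print('plate',med(ok2&(abs(X-.19)<.01)&(abs(abs(Y)-.042)<.004)&(Z<.03)),'block top',med(ok2&(abs(X-.15)<.03)&(abs(Y+.02)<.004)))
    k=ok&(abs(X-.06)<.035)&(abs(Y)<.005);print('slope bar',np.polyfit(X[k],Z[k],1));k=ok&(abs(X-.2)<.03)&(abs(Y)<.007);print('slope grip',np.polyfit(X[k],Z[k],1))
print(bot.get_obs()['time'])
E
```

```text
top 20 (np.int64(29), np.float64(0.0959), array([0.0945, 0.0987]))
top 35 (np.int64(31), np.float64(0.0979), array([0.095 , 0.0995]))
top 50 (np.int64(29), np.float64(0.0986), array([0.0961, 0.1005]))
top 65 (np.int64(31), np.float64(0.0993), array([0.0969, 0.102 ]))
top 80 (np.int64(31), np.float64(0.1007), array([0.0981, 0.1031]))
top 95 (np.int64(30), np.float64(0.1014), array([0.0996, 0.1042]))
top 110 (np.int64(33), np.float64(0.1013), array([0.0991, 0.1041]))
top 125 (np.int64(30), np.float64(0.1039), array([0.1005, 0.1055]))
top 140 (np.int64(34), np.float64(0.1051), array([0.1016, 0.1074]))
top 155 (np.int64(33), np.float64(0.1056), array([0.1033, 0.1098]))
top 170 (np.int64(30), np.float64(0.1089), array([0.1071, 0.1111]))
top 185 (np.int64(30), np.float64(0.111), array([0.1085, 0.1126]))
top 200 (np.int64(30), np.float64(0.1113), array([0.1092, 0.1146]))
top 215 (np.int64(32), np.float64(0.1121), array([0.1107, 0.1135]))
top 230 (np.int64(23), np.float64(0.113), array([0.1092, 0.115 ]))
top 245 None
plate (np.int64(54), np.float64(0.0156), array([0.0117, 0.0198])) block top
[... 694 characters left out ...]
p.int64(36), np.float64(0.0741), array([0.0621, 0.1034]))
scene 155 (np.int64(10), np.float64(0.1052), array([0.1039, 0.1083]))
scene 170 (np.int64(20), np.float64(0.1085), array([0.1072, 0.1094]))
scene 185 (np.int64(15), np.float64(0.1088), array([0.1081, 0.1097]))
scene 200 (np.int64(17), np.float64(0.11), array([0.1096, 0.1108]))
scene 215 (np.int64(20), np.float64(0.1109), array([0.1102, 0.1117]))
scene 230 (np.int64(37), np.float64(0.1055), array([0.0936, 0.1118]))
scene 245 None
plate (np.int64(38), np.float64(0.0155), array([0.011 , 0.0177])) block top (np.int64(162), np.float64(0.051), array([0.0216, 0.0961]))
slope bar [0.05907968 0.09476401]
slope grip [0.0548752  0.09902078]
17.7
```

Slope is about 0.055–0.07 rad, which puts the lever at roughly 1.50–1.515. That is too close to the 1.50 lock to accept, so I'll refine with averaged frames and compare against the picture taken while pressed.

```bash
python3 - <<'E'
from h import *
nest=np.array([.479,.1966,.012]);a=np.radians(-173.05);fx=np.array([np.cos(a),np.sin(a),0]);fy=np.array([-fx[1],fx[0],0]);piv=nest-.133*fx
for n in ('top','scene'):
    m,oo,A=cam(n);D=[];
    for i in range(8): p,d=bot.camera(n);D.append(d)
    D=np.array(D);d=np.where((D>0).all(0),D.mean(0),0)
    v,u=np.mgrid[0:400,0:640];P=np.stack([(u-m['cx'])/m['fx']*d,(v-m['cy'])/m['fy']*d,d],-1)@A.T+oo
    X=(P-piv)@fx;Y=(P-piv)@fy;Z=P[...,2];ok=d>0
    k=ok&(X>-.03)&(X<.19)&(abs(Y+.041)<.004)&(Z<.03)&(Z>0);pp=np.polyfit(X[k],Z[k],1);print(n,'plate',k.sum(),pp)
    k=ok&(X>.095)&(X<.175)&(abs(Y+.019)<.004)&(Z>.04)&(Z<.06);print('blocktop',k.sum(),np.polyfit(X[k],Z[k],1) if k.sum()>5 else 0, np.median(Z[k]))
    yw=.004
    k=ok&(X>.025)&(X<.15)&(abs(Y)<yw)&(Z>.088)&(Z<.115);q=np.polyfit(X[k],Z[k],1);print('bar',k.sum(),q)
    k=ok&(X>.175)&(X<.225)&(abs(Y)<.01)&(Z>.1)&(Z<.12);q=np.polyfit(X[k],Z[k],1);print('grip',k.sum(),q,np.median(Z[k]),np.median(X[k]))
a=cv2.imread('pics/s12.png');b=cv2.imread('pics/s14.png');cv2.imwrite('pics/cmp.png',np.vstack([a[290:430,180:400],b[290:430,180:400]])[:, :].repeat(2,0).repeat(2,1))
E
```

```text
top plate 294 [0.00088502 0.01308435]
blocktop 127 [0.00024014 0.0518207 ] 0.05272041493184987
bar 195 [0.0611199  0.09571135]
grip 207 [0.06041532 0.09897307] 0.11104001022408805 0.20013647386617078
scene plate 231 [0.01538352 0.0121759 ]
blocktop 77 [-0.00216511  0.05201386] 0.05175667232801928
bar 68 [0.06022467 0.0950203 ]
grip 108 [0.06118595 0.09777624] 0.11010292844875616 0.2007209085418583
```

View pics/cmp.png

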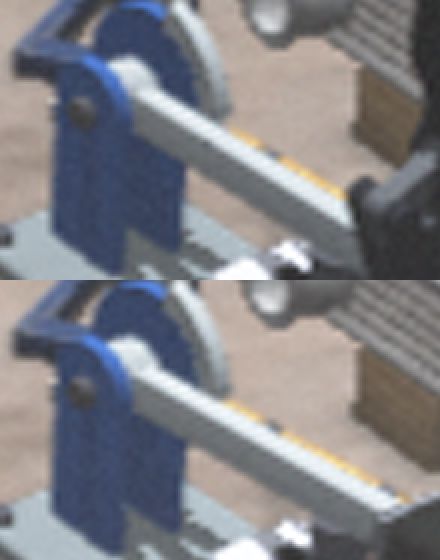

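```bash
python3 - <<'E'
from h import *
a=cv2.imread('pics/s12.png').astype(np.float32).mean(2);b=cv2.imread('pics/s14.png').astype(np.float32).mean(2)
for x in (265,280,295,310,325,340):
    pa=a[320:430,x-3:x+4].mean(1);pb=b[320:430,x-3:x+4].mean(1)
    # cross-correlate around bar
    best=min((np.mean((pa[20:90]-np.roll(pb,s)[20:90])**2),s) for s in range(-12,13));
    ga=np.argmin(np.gradient(pa));gb=np.argmin(np.gradient(pb));print(x,'shift',best,'edge',ga+320,gb+320,'up',np.argmax(np.gradient(pa))+320,np.argmax(np.gradient(pb))+320)
s=cam('scene')
nest=np.array([.479,.1966,.012]);t0=np.radians(-173.05);fx=np.array([np.cos(t0),np.sin(t0),0]);piv=nest-.133*fx;piv[2]=.085
for t in (1.45,1.5,1.51,1.55):
    L=np.array([0,0,1])*np.cos(t)+fx*np.sin(t);print(t,[((proj(s,piv+r*L)-[270,100])*3).round(1).tolist() for r in (.05,.12)])
E
```

```text
265 shift (np.float32(23.846651), 1) edge 349 347 up 338 337
280 shift (np.float32(60.042625), 2) edge 429 429 up 347 346
295 shift (np.float32(75.155914), 3) edge 367 364 up 423 423
310 shift (np.float32(42.897682), 4) edge 376 373 up 366 362
325 shift (np.float32(45.162575), 5) edge 421 422 up 410 411
340 shift (np.float32(65.72505), 6) edge 395 389 up 382 376
1.45 [[281.6, 356.7], [342.9, 385.7]]
1.5 [[281.6, 359.4], [342.7, 392.6]]
1.51 [[281.5, 360.0], [342.6, 394.0]]
1.55 [[281.4, 362.1], [342.3, 399.4]]
```

Four depth fits agree on a slope of 0.0605, so the lever rests at about 1.51 rad, inside the locked range. While pressed, the bar sat lower by 0.044 rad, i.e. at about 1.55, so it did reach its stop. Handing in.

```bash
python3 -c "
from h import *
o=bot.get_obs();print(o['time'],o['wrist_force']);print(bot.job_done())"
```

```text
18.5 [ 0.03495817 -0.62733627 -0.2342301 ]
the job is handed in; nothing more can be done
None
```

The block is clamped in the nest and the lever stays down with the button out. I handed the job in at 18.5 s of the 53 s allowed.

**What I did:** I laid the block flat between the four corner stops and let go of it. Then I pinched the grip with the button fully in (opening 31.3 mm) and swung the lever down to its stop. After that I opened the fingers and lifted clear.

**Last checks:**
- **Block:** it is seated between its stops, with its top at about 52 mm as it should be and the rubber foot resting on it.
- **Button:** it shows as sprung out in the wrist and top views.
- **Stop reached:** while pressed, the lever was at about 1.55 rad, judged from pictures before and after. The force rose to about 55 N up and 37 N sideways, below the 120 N wrist limit.
- **Lever at rest:** four depth fits from two cameras put it at about 1.51 rad after release. It springs back about 0.04 rad but stays past the 1.50 lock point. I did not push up on it to test the lock.
- **Robot:** nothing touching at hand-in; the wrist force was under 1 N.

**Disagreement:** the pad position near the end implied about 1.59 rad, past the stop. The pads must have slid down the grip by several millimetres, so I relied on the camera measurements for the angle. My first rough image reading gave about 1.49 rad, and the averaged depth fits replaced it.

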